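Prime the bench grease pump

TASK

Prime the hand grease pump: push its black mushroom knob down with your fingertips and let it spring back up, again and again, with full strokes, until the red indicator pin beside it pops fully out and shows its green band. Do not touch the pin itself, do not knock over or shift the cup, the bolt and the nozzle that stand around, and leave the pump with the knob up and the pin still out.

Things in the scene. Friction and masses are not known exactly. Their poses are not given: they have to be found in the camera images.
- pump: bolted-down grease pump, blue on a steel base plate 150 x 190 x 12 mm; place and yaw (within 0.55 rad) vary. Origin at table height; own x away from the robot at yaw 0, y left. In mm: plunger barrel (58 across, 95 high) at own (0, -40); indicator tower (38 across, 75 high) at (0, 45); amber reservoir with black cap (54 across, 100 high) at (56, 4)
- knob_top (a point): centre of the flat top of the pump's black mushroom knob (60 mm across, flat middle 40 mm across, 23 mm thick); 153 mm above the table when the knob is up, 121 mm when it is fully down
- plunger (a joint): how far the knob is pushed down, m: 0 up, 0.032 fully down against a stop (do not drive hard into it; 0.028 is a full enough stroke). It moves straight down; moving it takes 4 N at first and about 13 N near the bottom; a spring lifts it by itself when let go
- indicator (a joint): how far the pin stands out, m: 0 in, 0.042 fully out; starts at 0 to 0.012. Each full stroke (down, then right back up) raises it about 7 mm, the first perhaps less; strokes under about 24 mm may do nothing. It stays where the pump left it; from about 0.034 it pops by itself to 0.042 and more strokes do nothing. Takes 2 to 6 strokes
- pin_top (a point): centre of the top of the red indicator pin (19 mm across the head, 15 mm shaft) on the tower, 85 mm to the left (pump's own +y) of the knob's axis; 83 mm above the table when fully in, 125 mm when fully out, when a 7 mm green band at the foot of its shaft shows. The robot must not touch the pin
- pipe_cup: bright steel pipe offcut used as a cup, upright, 41 mm across, 62 mm tall; stands beside the pump's plunger side. Bystander: must stay put. Origin at the centre of its underside
- hex_bolt: dark M12 hex bolt standing on its head, 21 mm across the head, 58 mm tall; stands in front of the pump. Bystander: must stay put. Origin at the centre of its underside
- gas_nozzle: tan welding-gas nozzle standing on its wide end, 26 mm across, 68 mm tall; stands beside the pump's indicator side. Bystander: must stay put. Origin at the centre of its underside

How it is judged:
By the outcome, as a careful person would: the job done as asked, in the order asked, and still so for the second after the job is handed in, with the robot touching nothing.
It also fails if it takes over 45 s, if anything falls off the work surface, if the arm or the gripper's body presses on something with over 40 N, if the wrist force passes 120 N, or if a joint passes its speed limit or range.

ROBOT

A 6-joint arm with a two-finger parallel gripper is mounted at the origin on the work surface; the furniture and walls round the work are solid. World frame = base frame: x ahead of the robot, y to its left, z up, the work surface at z = 0. Lengths are in m, angles in rad, forces in N, time in s.
With the tool pointing down it reaches from about 0.425 to 0.95 m from the base axis. Payload 14.7 kg.
Tool frame: the origin (TCP) lies midway between the tips of the shut fingers; the grasp point (between the pads) lies 19 mm behind it; z points along the fingers, y is the line along which they close (so a half turn about z gives the same grasp; the last joint's range is limited). The gripper opens to 85 mm and grips with 20 to 120 N. Pads are 22 mm wide; open, the fingers measure 114 mm over their backs; the gripper's body (76 mm by 85 mm) begins 54 mm behind the grasp point. The pads swing forward as they close: fully open they stand 13 mm farther back than shut.
Start: joints at [1.103, 0.48, 1.596, -0, 1.065, -0.047], TCP at [0.265, 0.593, 0.231] pointing down, gripper open.
Joint ranges: [-2.75, 2.75], [-0.82, 2.05], [0.23, 2.67], [-1.56, 4.7], [0.09, 2.69], [-2.92, 2.92]. Speed limits (rad/s): [1.89, 1.89, 2.39, 3.01, 3.01, 3.01].

INTERFACE

Orientations are given as a unit quaternion [w, x, y, z].
In Python, from station import robot gives the robot as it stands.
- The arm moves only by the shell command python3 nudge.py 'ROWS' [OPENING]. ROWS is a JSON object whose key "ticks" holds a list of rows, 1 to 8 of them, each of 6 numbers: dx, dy, dz in fractions of the full range, 1 being 80 cm, then a rotation vector rx, ry, rz in shares of 2 pi rad (1.0 is 2 pi rad); each row is the pose to reach, as a shift and turn from the pose commanded when the command began, along the tool's axes at that moment; what a row does not reach only later rows make up. A row lasts 1/12 s, in which the tool goes at most 0.0417 m and 0.125 rad, less where a joint would pass 70% of its speed; a pose out of reach is approached as far as the arm can. OPENING is the opening from 0.0 (shut) to 1.0 (fully open), set as the command begins (- or left out keeps the last). The fingers move at their own pace and stop on an object; the grip force is fixed at half the most. Time passes only in rows, so rows that do not move let the fingers close. It prints the time, the measured TCP pose, the force, the opening and the grip force at its end. No shift or turn number may pass 1 either way. Input that does not fit is refused with a message, and nothing moves.
- robot.observe(): the state, without advancing time (a new reading comes with each control period).
- robot.camera(name): name is "side" or "top" or "wrist"; returns the picture (384x512x3 uint8, red, green, blue); there is no depth.
- robot.calibration(name): a dict with "fx", "fy", "cx", "cy" (pixels), "rvec" (rotation vector, rad) and "tvec" (3), from world to camera coordinates, as OpenCV has them. Camera axes: x right, y down, z forward; pixel columns grow to the right and rows downward; lengths in m; the calibration is good to about 2 mm. A picture is of the moment at which its call begins: read the wrist's pose just before it. calibration takes no time and is no camera call; for the wrist camera it gives the pose at the moment of the call.
- robot.sign_off(): hands the job in; it is judged then, once.
The state is a dict: "clock": time; "joints": joint angles; "qd": joint speeds; "effort": joint torques, N m; "ee_pos": TCP position; "tcp_rot": TCP orientation; "wrist_force": force on the tool from outside, world axes, zero at the start; "torque": the same for the moment, N m; "opening": opening from 0.0 (shut) to 1.0 (fully open); "grasp_force": force on a finger pad.
Only numpy, scipy, OpenCV 4.12 (cv2) and the standard library are available. Lean on these libraries where they do the work, as an engineer would, in place of code of your own. Each camera call takes 0.05 s, during which the arm holds its last target. There are 200 camera calls.

## Working session

There is one attempt and no reset: what is moved stays moved. The work goes in short steps, Python scripts to look and compute and a shell command to move; the robot and the scene stay as the last step left them, time stands still between calls to the robot, and variables do not carry over. Pictures are saved under pics/ and viewed, at most 10 in all, crops included, and the job is handed in when it is done.

```bash
ls; mkdir -p pics; python3 - <<'E'
from station import robot
import cv2,numpy as np
a=robot.camera("top");b=robot.camera("side")
cv2.imwrite("pics/a.png",cv2.cvtColor(np.vstack([a,b])[:, :],cv2.COLOR_RGB2BGR)[:384]);cv2.imwrite("pics/b.png",cv2.cvtColor(b,cv2.COLOR_RGB2BGR))
for n in("top","side"):print(robot.calibration(n))
s=robot.observe();print(s["ee_pos"],s["tcp_rot"],s["clock"])
E
```

```text
nudge.py
pics
station.py
{'fx': 358.0212861983385, 'fy': 358.0212861983385, 'cx': 253.03301066684423, 'cy': 189.9116597613664, 'rvec': array([ 2.1348002 , -2.13858048,  0.21078652]), 'tvec': array([0.02872241, 0.55647887, 0.87465126])}
{'fx': 383.07598128680286, 'fy': 383.07598128680286, 'cx': 247.10348229766404, 'cy': 186.6391688268808, 'rvec': array([ 2.09970648, -0.6570046 ,  0.30874535]), 'tvec': array([-0.39894282,  0.29393065,  0.6375647 ])}
[0.26532709 0.59299128 0.23073435] [-1.31360429e-04  2.08840416e-01  9.77949583e-01 -5.26009916e-04] 0.1
```

View pics/a.png

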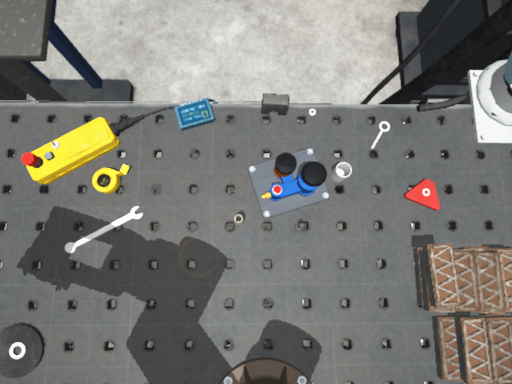

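View pics/b.png

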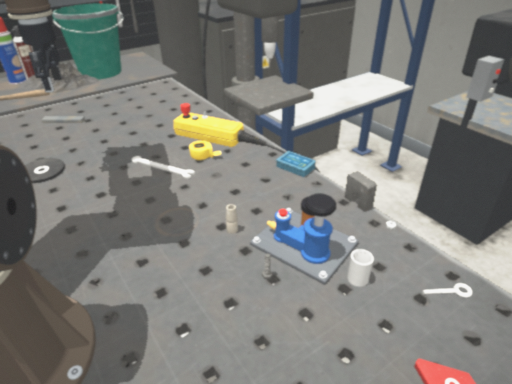

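The top view shows the knob near (313,173), the red pin at (277,189), the cap at (286,162), the cup at (343,171) and the nozzle at (238,218). In the side view the knob is at (319,205) and the pin at (283,213). Next I'll measure them precisely.

```bash
cat > h.py <<'E'
from station import robot
import cv2,numpy as np
from scipy.spatial.transform import Rotation as R
def ray(c,uv):
    M=cv2.Rodrigues(c["rvec"])[0]
    d=M.T@np.array([(uv[0]-c["cx"])/c["fx"],(uv[1]-c["cy"])/c["fy"],1]);return -M.T@c["tvec"],d
def onz(c,uv,z):
    o,d=ray(c,uv);return o+d*(z-o[2])/d[2]
def proj(c,p): return cv2.projectPoints(np.array(p,float).reshape(-1,1,3),c["rvec"],c["tvec"],np.array([[c["fx"],0,c["cx"]],[0,c["fy"],c["cy"]],[0,0,1]]),None)[0].reshape(-1,2)
def blobs(m,amin=8):
    n,l,s,ce=cv2.connectedComponentsWithStats(m.astype(np.uint8));return [(s[i,4],ce[i].round(1),s[i,:4]) for i in range(1,n) if s[i,4]>=amin]
E
python3 - <<'E'
from h import *
for n,(x0,y0,x1,y1) in {"top":(230,140,360,235),"side":(215,185,385,295)}.items():
    im=robot.camera(n)[y0:y1,x0:x1].astype(int);c=robot.calibration(n);r,g,b=im[...,0],im[...,1],im[...,2]
    for nm,m in {"black":im.max(2)<38,"red":(r>130)&(g<90)&(b<90)}.items():
        for a,ce,bb in blobs(m): 
            uv=ce+[x0,y0]; print(n,nm,a,uv,bb[:4]+[x0,y0,0,0],onz(c,uv,.153)[:2].round(4),onz(c,uv,.09)[:2].round(4))
    cv2.imwrite(f"pics/c_{n}.png",cv2.resize(im.astype(np.uint8)[...,::-1],None,fx=4,fy=4))
E
```

```text
top black 56 [307.8 176. ] [302 163  22  23] [ 0.5705 -0.0969] [ 0.5844 -0.108 ]
top black 32 [338.8 189.4] [336 187   7   6] [ 0.5391 -0.1674] [ 0.5505 -0.184 ]
top black 9 [343.3 225. ] [343 223   2   6] [ 0.4574 -0.1738] [ 0.4624 -0.191 ]
top red 9 [276.7 174.9] [275 172   5   6] [ 0.5731 -0.025 ] [ 0.5872 -0.0305]
top red 31 [276.7 188.9] [274 186   6   7] [ 0.5402 -0.0245] [ 0.5518 -0.03  ]
side red 8 [283.  214.4] [281 214   5   2] [ 0.494  -0.1051] [ 0.5434 -0.0457]
```

View pics/c_top.png

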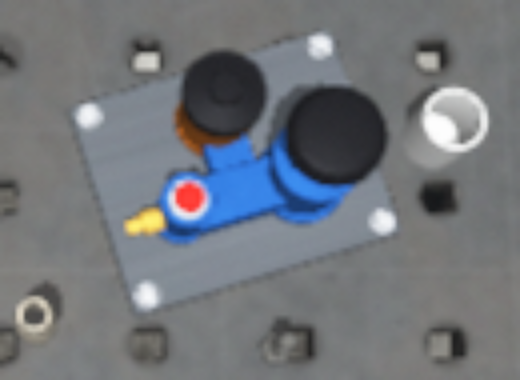

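View pics/c_side.png

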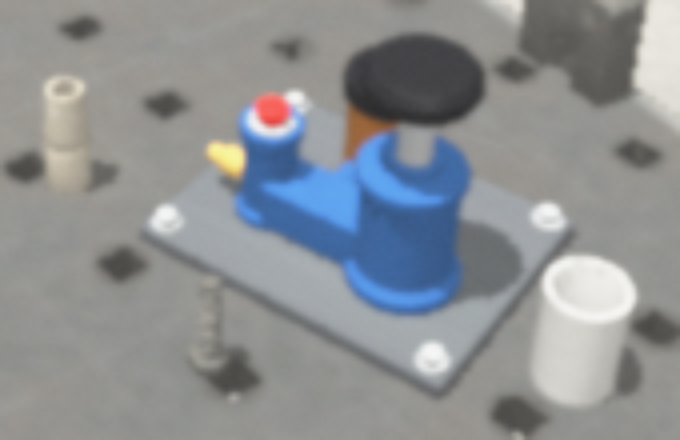

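Knob silhouette centre in the top view is about (314.2,174.0), with the cap at (285.7,163.2) and the cup rim at (343.7,170). In the side view the knob top ellipse is about (320.2,203.7), the pin is barely out, and the bolt stands in front at about (268,255).

```bash
python3 - <<'E'
from h import *
t=robot.calibration("top");s=robot.calibration("side")
P=lambda x,y,k="t":np.array([x,y])/4+((230,140) if k=="t" else (215,185))
pts=[P(70,110),P(325,32),P(397,225),P(143,312)]
C=np.array([onz(t,p,.012)[:2] for p in pts]);print(C.round(4),C.mean(0))
e=[C[1]-C[0],C[2]-C[3]]
v=[C[0]-C[3],C[1]-C[2]]
for a in e: print("y-edge",np.linalg.norm(a),np.arctan2(*(-a)[::-1])-np.pi/2)
for a in v: print("x-edge",np.linalg.norm(a),np.arctan2(a[1],a[0]))
for z in(.14,.146,.153):print("knob",z,onz(t,P(337,136),z)[:2])
print("side knob",onz(s,P(421,75,"s"),.153))
o1,d1=ray(t,P(337,136));o2,d2=ray(s,P(421,80,"s"))
A=np.linalg.lstsq(np.c_[d1,-d2],o2-o1,rcond=None)[0];print("tri",o1+d1*A[0],o2+d2*A[1])
pin=onz(t,(276.7,188.9),.09)[:2];print("pin",pin);k=onz(t,P(337,136),.146)[:2]
d=pin-k;print(np.linalg.norm(d),"yaw",np.arctan2(-d[0],d[1]))
cap=onz(t,P(223,93),.096)[:2];print("cap",cap,"cup",onz(t,P(455,120),.062)[:2],"noz",onz(t,P(35,316),.068)[:2],"bolt",onz(s,P(211,280,"s"),.058))
E
```

```text
[[ 0.6251  0.0418]
 [ 0.6805 -0.1337]
 [ 0.5459 -0.1779]
 [ 0.4876 -0.0064]] [ 0.58478331 -0.06905935]
y-edge 0.1840844994699012 0.30554308051889434
y-edge 0.1811359668503583 0.3279029771429862
x-edge 0.14577604110230236 0.3376397691462601
x-edge 0.14166112786074866 0.3174330960175935
knob 0.14 [ 0.57821051 -0.11455534]
knob 0.146 [ 0.57685263 -0.11338504]
knob 0.153 [ 0.57526843 -0.11201968]
side knob [ 0.57040342 -0.12110542  0.153     ]
tri [ 0.57771298 -0.11412655  0.14219839] [ 0.57796251 -0.11429162  0.14228706]
pin [ 0.55175756 -0.02996379]
0.08711410239553374 yaw 0.2922120509713489
cap [ 0.61549041 -0.05296013] cup [ 0.60650584 -0.20659878] noz [0.47959476 0.06391524] bolt [ 0.46692781 -0.09604742  0.058     ]
```

```bash
cat > d.py <<'E'
from h import *
import sys
s=robot.observe();q=s["tcp_rot"];M=R.from_quat(np.r_[q[1:],q[0]])
t=np.array([float(x) for x in sys.argv[1:4]])
print("clock",s["clock"],"pos",s["ee_pos"].round(4),"toolz",M.as_matrix()[:,2].round(3),"tooly",M.as_matrix()[:,1].round(3),"delta tool",M.inv().apply(t-s["ee_pos"]).round(4),"F",s["wrist_force"].round(1),s["opening"])
E
python3 d.py 0.577 -0.114 0.20
```

```text
clock 0.2 pos [0.2654 0.5931 0.2309] toolz [-0.    -0.001 -1.   ] tooly [ 0.408  0.913 -0.001] delta tool [-0.5733 -0.5181  0.0313] F [ 0.   0.2 -0.8] 0.9984049339091207
```

The rows are not in the units I measure in: shifts go in shares of 80 cm and turns go in shares of 2 pi rad. I convert before sending: -0.24 m / 0.8 = -0.3, -0.217 m / 0.8 = -0.2713.

```bash
python3 nudge.py '{"ticks": [[-0.0375, -0.0338, 0, 0, 0, 0], [-0.075, -0.0675, 0, 0, 0, 0], [-0.1125, -0.1013, 0, 0, 0, 0], [-0.15, -0.135, 0, 0, 0, 0], [-0.1875, -0.1688, 0, 0, 0, 0], [-0.225, -0.2038, 0, 0, 0, 0], [-0.2625, -0.2375, 0, 0, 0, 0], [-0.3, -0.2713, 0, 0, 0, 0]]}' 0.0 && python3 nudge.py '{"ticks": [[-0.0375, -0.0338, 0, 0, 0, 0], [-0.075, -0.0675, 0, 0, 0, 0], [-0.1125, -0.1013, 0, 0, 0, 0], [-0.15, -0.135, 0, 0, 0, 0], [-0.1875, -0.1688, 0, 0, 0, 0], [-0.225, -0.2038, 0, 0, 0, 0], [-0.2625, -0.2375, 0, 0, 0, 0], [-0.2625, -0.2375, 0, 0, 0, 0]]}' && python3 d.py 0.577 -0.114 0.20
```

```text
clock: 0.87
ee_pos: [0.3962, 0.2954, 0.2314]
tcp_rot: [0.0, 0.209, 0.978, 0.0]
wrist_force: [0.6, 0.3, 0.5]
opening: 0.002
grasp_force: 0.0
clock: 1.53
ee_pos: [0.5127, 0.0324, 0.2314]
tcp_rot: [0.001, 0.211, 0.978, -0.0]
wrist_force: [-0.6, 0.9, -0.0]
opening: -0.002
grasp_force: 0.0
clock 1.5333 pos [0.5127 0.0324 0.2314] toolz [ 0.002 -0.001 -1.   ] tooly [ 0.412  0.911 -0.001] delta tool [-0.1189 -0.1069  0.0318] F [-0.6  0.9 -0. ] -0.0019948277345857965
```

Converted, -0.12 m / 0.8 = -0.15, -0.11 m / 0.8 = -0.1375.

```bash
python3 nudge.py '{"ticks": [[-0.0375, -0.0338, 0, 0, 0, 0], [-0.075, -0.0675, 0, 0, 0, 0], [-0.1125, -0.1013, 0, 0, 0, 0], [-0.1375, -0.1238, 0, 0, 0, 0], [-0.15, -0.1338, 0.0125, 0, 0, 0], [-0.15, -0.1338, 0.0375, 0, 0, 0], [-0.15, -0.1338, 0.0375, 0, 0, 0], [-0.15, -0.1338, 0.0375, 0, 0, 0]]}' && python3 d.py 0.577 -0.114 0.155; python3 - <<'E'
from h import *
a=robot.camera("top");b=robot.camera("side")
v=np.hstack([cv2.resize(a[140:235,230:360],None,fx=3,fy=3),cv2.resize(b[150:245,255:385],None,fx=3,fy=3)])
cv2.imwrite("pics/d.png",v[...,::-1])
E
```

```text
clock: 2.2
ee_pos: [0.5746, -0.108, 0.2002]
tcp_rot: [-0.002, 0.209, 0.978, 0.0]
wrist_force: [0.6, -0.4, 0.2]
opening: -0.002
grasp_force: 0.0
clock 2.2 pos [ 0.5746 -0.108   0.2002] toolz [-0.003  0.001 -1.   ] tooly [ 0.408  0.913 -0.   ] delta tool [-0.0048 -0.0045  0.0452] F [ 0.6 -0.4  0.2] -0.0021129727865444366
```

View pics/d.png

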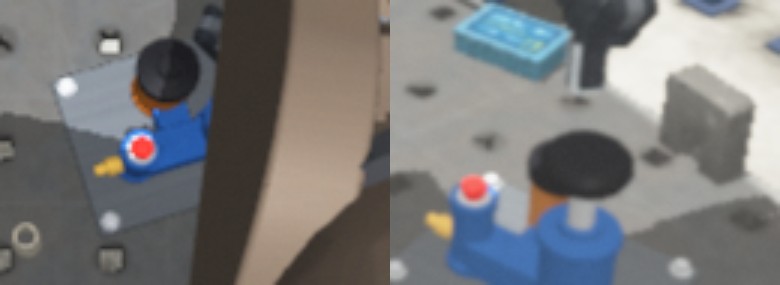

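The shut fingertips hang just above the knob's centre, and the pin is visible and clear of them. I'll centre and press.

Converted, 0.075 m / 0.8 = 0.0938, -0.004 m / 0.8 = -0.005.

```bash
python3 nudge.py '{"ticks": [[-0.005, -0.005, 0.025, 0, 0, 0], [-0.005, -0.005, 0.05, 0, 0, 0], [-0.005, -0.005, 0.06, 0, 0, 0], [-0.005, -0.005, 0.0725, 0, 0, 0], [-0.005, -0.005, 0.0838, 0, 0, 0], [-0.005, -0.005, 0.0913, 0, 0, 0], [-0.005, -0.005, 0.0938, 0, 0, 0], [-0.005, -0.005, 0.0938, 0, 0, 0]]}' && python3 d.py 0.577 -0.114 0.124
```

```text
clock: 2.97
ee_pos: [0.5775, -0.1133, 0.127]
tcp_rot: [-0.0, 0.208, 0.978, 0.0]
wrist_force: [-5.4, 1.0, 10.7]
opening: 0.003
grasp_force: 4.9
clock 2.9667 pos [ 0.5775 -0.1133  0.127 ] toolz [-0.001  0.    -1.   ] tooly [ 0.408  0.913 -0.   ] delta tool [ 0.0002 -0.0009  0.003 ] F [-5.4  1.  10.7] 0.002684162539848848
```

Converted, 0.003 m / 0.8 = 0.0038.

```bash
python3 nudge.py '{"ticks": [[0, 0, 0.0038, 0, 0, 0], [0, 0, 0.0038, 0, 0, 0]]}' && python3 nudge.py '{"ticks": [[0, 0, -0.0188, 0, 0, 0], [0, 0, -0.0375, 0, 0, 0], [0, 0, -0.0525, 0, 0, 0], [0, 0, -0.0525, 0, 0, 0], [0, 0, -0.0525, 0, 0, 0]]}'; python3 - <<'E'
from h import *
b=robot.camera("side")
cv2.imwrite("pics/e.png",cv2.resize(b[150:260,255:385],None,fx=4,fy=4)[...,::-1])
E
```

```text
clock: 3.13
ee_pos: [0.5776, -0.1133, 0.1244]
tcp_rot: [-0.0, 0.209, 0.978, 0.0]
wrist_force: [-5.8, 2.1, 10.9]
opening: -0.003
grasp_force: 5.4
clock: 3.55
ee_pos: [0.5785, -0.1137, 0.1664]
tcp_rot: [0.001, 0.209, 0.978, -0.0]
wrist_force: [0.4, -0.5, -0.0]
opening: -0.003
grasp_force: 0.0
```

View pics/e.png

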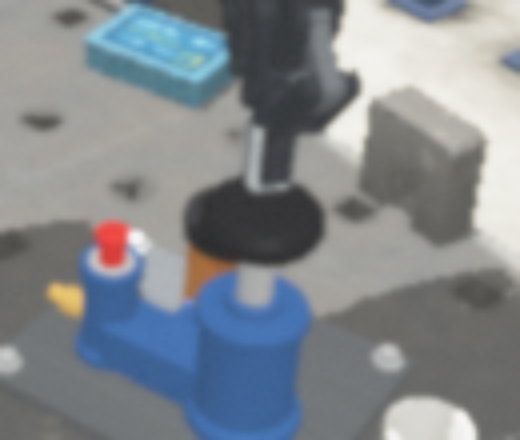

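The pin has risen and the knob is back up. Next come repeated strokes, reading the pin after each.

Converted, 0.0435 m / 0.8 = 0.0544, 0.027 m / 0.8 = 0.0338.

```bash
cat > pin.py <<'E'
from h import *
b=robot.camera("side");c=robot.calibration("side")
i=b[185:245,260:310].astype(int);r,g,bl=i[...,0],i[...,1],i[...,2]
m=(r>120)&(g<95)&(bl<95);ys,xs=np.nonzero(m)
print("red n",m.sum(),"top",ys.min()+185,"bot",ys.max()+185,"green",((g>r+25)&(g>bl+25)).sum())
x=np.array([.552,-.030]);top=(xs[ys<ys.min()+2].mean()+260,ys.min()+185)
zs=np.arange(.08,.135,.001);p=proj(c,[[*x,z] for z in zs]);print("pin z~",zs[np.abs(p[:,1]-top[1]).argmin()])
E
python3 pin.py; for k in 1; do python3 nudge.py '{"ticks": [[0, 0, 0.0175, 0, 0, 0], [0, 0, 0.0338, 0, 0, 0], [0, 0, 0.0475, 0, 0, 0], [0, 0, 0.0544, 0, 0, 0], [0, 0, 0.0544, 0, 0, 0], [0, 0, 0.0544, 0, 0, 0]]}' && python3 nudge.py '{"ticks": [[0, 0, -0.0188, 0, 0, 0], [0, 0, -0.0375, 0, 0, 0], [0, 0, -0.0544, 0, 0, 0], [0, 0, -0.0544, 0, 0, 0], [0, 0, -0.0544, 0, 0, 0]]}'; done; python3 pin.py
```

```text
red n 62 top 206 bot 215 green 0
pin z~ 0.09800000000000002
clock: 4.15
ee_pos: [0.5787, -0.1141, 0.1218]
tcp_rot: [0.001, 0.209, 0.978, 0.0]
wrist_force: [2.4, 0.1, 11.4]
opening: -0.002
grasp_force: 5.4
clock: 4.57
ee_pos: [0.5779, -0.1139, 0.1651]
tcp_rot: [0.0, 0.209, 0.978, -0.0]
wrist_force: [-0.8, -0.4, 0.2]
opening: 0.001
grasp_force: 0.0
red n 79 top 203 bot 215 green 0
pin z~ 0.10600000000000002
```

Converted, 0.041 m / 0.8 = 0.0513, 0.036 m / 0.8 = 0.045.

```bash
python3 nudge.py '{"ticks": [[0, 0, 0.0175, 0, 0, 0], [0, 0, 0.0338, 0, 0, 0], [0, 0, 0.045, 0, 0, 0], [0, 0, 0.0513, 0, 0, 0], [0, 0, 0.0513, 0, 0, 0], [0, 0, 0.0513, 0, 0, 0]]}' && python3 nudge.py '{"ticks": [[0, 0, -0.0188, 0, 0, 0], [0, 0, -0.0375, 0, 0, 0], [0, 0, -0.0513, 0, 0, 0], [0, 0, -0.0513, 0, 0, 0], [0, 0, -0.0513, 0, 0, 0]]}';python3 pin.py
python3 nudge.py '{"ticks": [[0, 0, 0.0175, 0, 0, 0], [0, 0, 0.0338, 0, 0, 0], [0, 0, 0.045, 0, 0, 0], [0, 0, 0.0513, 0, 0, 0], [0, 0, 0.0513, 0, 0, 0], [0, 0, 0.0513, 0, 0, 0]]}' && python3 nudge.py '{"ticks": [[0, 0, -0.0188, 0, 0, 0], [0, 0, -0.0375, 0, 0, 0], [0, 0, -0.0513, 0, 0, 0], [0, 0, -0.0513, 0, 0, 0], [0, 0, -0.0513, 0, 0, 0]]}'; python3 pin.py
```

```text
clock: 5.12
ee_pos: [0.5785, -0.1141, 0.1236]
tcp_rot: [0.0, 0.209, 0.978, 0.0]
wrist_force: [3.2, -0.4, 10.4]
opening: -0.003
grasp_force: 4.9
clock: 5.53
ee_pos: [0.5778, -0.1139, 0.165]
tcp_rot: [0.0, 0.209, 0.978, -0.0]
wrist_force: [-0.4, -0.3, -0.1]
opening: 0.003
grasp_force: 0.0
red n 95 top 200 bot 215 green 0
pin z~ 0.11400000000000003
clock: 6.08
ee_pos: [0.5782, -0.1141, 0.1235]
tcp_rot: [0.0, 0.209, 0.978, 0.0]
wrist_force: [1.5, -0.4, 7.3]
opening: -0.002
grasp_force: 3.8
clock: 6.5
ee_pos: [0.5778, -0.114, 0.165]
tcp_rot: [0.0, 0.209, 0.978, -0.0]
wrist_force: [0.2, 0.4, -0.6]
opening: -0.003
grasp_force: 0.0
red n 116 top 196 bot 215 green 10
pin z~ 0.12400000000000004
```

Green is showing at about full height. I'll retreat upward and check.

Converted, -0.08 m / 0.8 = -0.1, -0.07 m / 0.8 = -0.0875.

```bash
python3 nudge.py '{"ticks": [[0, 0, -0.025, 0, 0, 0], [0, 0, -0.0563, 0, 0, 0], [0, 0, -0.0875, 0, 0, 0], [0, 0, -0.1, 0, 0, 0], [0, 0, -0.1, 0, 0, 0], [0, 0, -0.1, 0, 0, 0]]}'; python3 pin.py; python3 - <<'E'
from h import *
b=robot.camera("side")
cv2.imwrite("pics/f.png",cv2.resize(b[165:295,215:385],None,fx=4,fy=4)[...,::-1])
E
```

```text
clock: 7.05
ee_pos: [0.5776, -0.1139, 0.2445]
tcp_rot: [-0.0, 0.209, 0.978, -0.0]
wrist_force: [-0.4, -0.2, -1.0]
opening: 0.005
grasp_force: 0.0
red n 79 top 197 bot 215 green 10
pin z~ 0.12200000000000004
```

View pics/f.png

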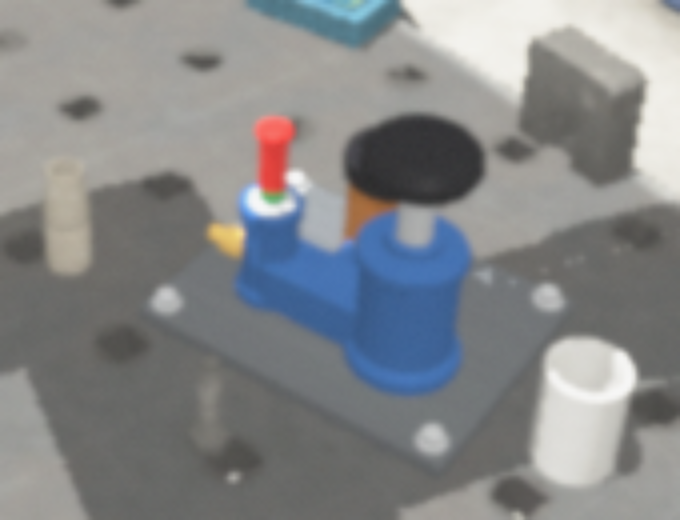

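The pin is out with green at its foot (crop 270,197). The knob is up and the cup, bolt and nozzle haven't moved. One extra stroke is harmless and will confirm the pin is at its end.

Converted, 0.1205 m / 0.8 = 0.1506, 0.116 m / 0.8 = 0.145.

```bash
python3 nudge.py '{"ticks": [[0, 0, 0.0438, 0, 0, 0], [0, 0, 0.0875, 0, 0, 0], [0, 0, 0.115, 0, 0, 0], [0, 0, 0.1338, 0, 0, 0], [0, 0, 0.145, 0, 0, 0], [0, 0, 0.1506, 0, 0, 0], [0, 0, 0.1506, 0, 0, 0], [0, 0, 0.1506, 0, 0, 0]]}' && python3 nudge.py '{"ticks": [[0, 0, -0.0188, 0, 0, 0], [0, 0, -0.0375, 0, 0, 0], [0, 0, -0.0625, 0, 0, 0], [0, 0, -0.1, 0, 0, 0], [0, 0, -0.1375, 0, 0, 0], [0, 0, -0.15, 0, 0, 0], [0, 0, -0.15, 0, 0, 0], [0, 0, -0.15, 0, 0, 0]]}'; python3 pin.py; python3 - <<'E'
from h import *
b=robot.camera("side")
a=cv2.imread("pics/f.png");a=cv2.resize(a,(170,130),interpolation=cv2.INTER_AREA)[...,::-1]
print("changed px",[(n,c,list(bb)) for n,c,bb in blobs(np.abs(b[165:295,215:385].astype(int)-a).max(2)>45,15)])
E
```

```text
clock: 7.82
ee_pos: [0.5762, -0.1136, 0.1234]
tcp_rot: [-0.002, 0.209, 0.978, 0.0]
wrist_force: [-5.7, 1.1, 7.7]
opening: 0.001
grasp_force: 3.8
clock: 8.48
ee_pos: [0.5776, -0.1139, 0.2442]
tcp_rot: [-0.0, 0.209, 0.978, 0.0]
wrist_force: [-0.1, -0.2, -1.1]
opening: 0.002
grasp_force: 0.0
red n 80 top 197 bot 215 green 9
pin z~ 0.12200000000000004
changed px []
```

The pin didn't move, so it is at its end stop, and nothing else in the view changed.

```bash
python3 -c "
from station import robot
print(robot.sign_off())"
```

```text
the job is handed in; nothing more can be done
None
```

The pump is primed and handed in: the pin is fully out with its green band showing, the knob is up, and the cup, bolt and nozzle were not moved.

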